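Unpin the hasp of the meter case

ROBOT

A 6-joint arm with a two-finger parallel gripper is mounted at the origin on the work surface. World frame = base frame: x ahead of the robot, y to its left, z up, the work surface at z = 0. Lengths are in m, angles in degrees, forces in N, time in s.
With the tool pointing down it reaches from about 0.35 to 0.975 m from the base axis. Payload 7.1 kg.
Tool frame: the origin (TCP) lies at the very end of the fingers, on their centre line; the grasp point (between the pads) lies 19 mm behind it (robot.pinch_z is the distance from the TCP to the grasp point, in m); z points along the fingers, y is the line along which they close (so a half turn about z gives the same grasp; the last joint's range is limited). The gripper opens to 88 mm and grips with 3 to 60 N. Pads are 20 mm wide; open, the fingers measure 115 mm over their backs; the gripper's body (75 mm by 178 mm) begins 61 mm behind the grasp point.
Start: joints at [-65.546, 24.242, 93.386, -0, 62.372, -1.089], TCP at [0.27, -0.564, 0.223] pointing down, gripper open.
Joint ranges: [-172.04, 172.04], [-51.8, 120.97], [4.93, 147.93], [-75.15, 255.16], [6.16, 154.13], [-145.62, 145.62]. Speed limits (degrees/s): [136.94, 136.94, 172.46, 180, 180, 180].

INTERFACE

Orientations are given as [roll, pitch, yaw] about the fixed x, y, z axes, in that order (R = Rz(yaw) Ry(pitch) Rx(roll)).
In Python, from workcell import monitor, eyes, robot gives the robot as it stands. The module is installed in compiled form; this text tells all that it offers.
- The arm moves only by the tool drive_tool, never from a script. Its argument "motion" is a list of rows, each an object of numbers: "tx", "ty", "tz": the shift along the world's x, y, z scaled (see below); "ax", "ay", "az": the turn, a rotation vector about the world's x, y, z scaled (see below). In form: [{"tx": .., "ty": .., "tz": .., "ax": .., "ay": .., "az": ..}, ...]. A call has 1 to 10 rows; each row is the pose to reach, as a shift and turn from the pose commanded when the call began, turning the shorter way round; what a row does not reach only later rows make up. The controller multiplies each number of a shift by 0.5 m and each number of a turn by 180 degrees. A row lasts 1/8 s, in which the tool goes at most 62.5 mm and 10.7 degrees, less where a joint would pass 70% of its speed; a pose out of reach is approached as far as the arm can. A call with a number of a shift or a turn outside -1 to 1 is refused whole. A call with a gripper value outside its range is refused whole. "gripper" is the opening, from 0 (shut) to 1 (fully open), set as the call begins (left out, the last holds). The fingers move at their own pace and stop on an object; "force" is the grip in N (left out, the last holds). Time passes only in rows, so rows that repeat a pose let the fingers close. It gives the time, the measured TCP pose, the force, the opening and the grip force at its end, in the units of the state.
- monitor.get_obs(): the state, without advancing time (a new reading comes with each control period).
- eyes.read_camera(name): name is "scene" or "top" or "wrist"; returns the picture (420x560x3 uint8, red, green, blue); there is no depth.
- eyes.camera_info(name): a dict with "vertical_fov" (degrees; the focal length in pixels is half the picture's height over the tangent of half this angle, whatever the lens; pixels are square), "cx", "cy" (the principal point, pixels), "T" (4x4, takes a point from camera to world coordinates). Camera axes: x right, y up, looking along -z (the intrinsics and any distortion apply to the point x, -y, -z); pixel columns grow to the right and rows downward; lengths in m; the calibration is good to about 2 mm. A picture is of the moment at which its call begins: read the wrist's pose just before it. camera_info takes no time and is no camera call; for the wrist camera it gives the pose at the moment of the call.
- robot.hand_in(): hands the job in; it is judged then, once.
Trained networks look in the newest picture that a camera, given by its name, has taken for a name from the list of things; names that differ only in an ending like _2 or _b are one class to them, and where a whole thing is asked for, a point or a joint stands for the part that bears it (a point fixed in the world has none). Each returns a list of dicts, best first, with "p" (0 to 1); they miss things now and then, are a little off and sometimes report something else, mostly with a low value. They report only what shows in the picture. A call takes as long as a camera call. They do not tell look-alikes from the thing itself.
- eyes.look_for(query, camera): "location" ([row, column] in pixels, amid what is visible of it).
- eyes.trace(query, camera): "mask" (420x560 bool, what is visible of it) and "location" ([row, column] in pixels, amid what is visible of it).
The state is a dict: "time": time; "joints": joint angles; "qd": joint speeds; "effort": joint torques, N m; "eef_pos": TCP position; "orientation": TCP orientation; "contact_force": force on the tool from outside, world axes, zero at the start; "moment": the same for the moment, N m; "width": finger opening in m; "grasp_force": force on a finger pad.
Only numpy, scipy, OpenCV 4.12 (cv2) and the standard library are available. Lean on these libraries where they do the work, as an engineer would, in place of code of your own. Each camera call takes 0.05 s, during which the arm holds its last target. There are 200 camera calls.

TASK

Undo the fastening of the green meter case: draw the steel lock pin out of the sloping cover, hang it upright by its collar at the back of the notch in the bracket on the case's low front wall, and only then swing the hasp bar sideways off its catch by at least 45 degrees. Do not knock the lamp above the case, and leave the other things on the desk and the selector as they are.

Things in the scene. Friction and masses are not known exactly. Their poses are not given: they have to be found in the camera images.
- case: Green enamel meter case, fixed to the desk: 200 wide (its y), 115 deep (x), front wall 75 high at x = -57, back 155 high. Origin at the centre of its underside, z up; its low front faces its own -x. It stands turned on the desk. A level steel bracket (6 thick, 45 wide, top 68 above the desk) juts 73 out from the front wall, at y = +55.
- cover: The case's sloping cover, 140 (x) by 204 (y), tilted 35 degrees so that it faces up and to the case's front. Origin at the mouth of the pin's bore on the cover's face; z is the outward normal and the bore's axis, x runs up the slope, y across (same as the case's y). Bore 12 diameter through the 14 thick cover, empty below; a brass ferrule 26 wide and 6.5 high round it is the catch.
- pin: Loose steel pin, about 100 g. Origin at the centre of the collar's underside, z along the axis towards the head. Below: shank 10 diameter, 40 long. Above: collar 24 diameter, 4 thick; neck 12 diameter up to z = 12; round grip head 22 diameter from z = 12 to 38. At the start it stands in the bore through the hasp's eye, collar on the hasp, so its axis leans 35 degrees.
- pin_tip (a point): Centre of the shank's free end, 40 below the collar's underside.
- notch (a point): Where the origin of the parked pin belongs: on the top face of the bracket, pin axis 42 in front of the front wall. Axes as the case's: the slot, 13 wide, is open to the front (-x, flared mouth starting about 31 from this point) and ends 5 behind this point (+x). The collar rests on its two sides; below is free down to the desk, 68.
- hasp (a joint): Angle of the hasp, a flat steel bar 26 wide lying 7 to 11 above the cover face, from its pivot at the upper end over the catch to its lower end. 0 = on the catch (the pin goes through its 13 wide eye), grows to 1.5 rad as it swings in the plane of the cover, counterclockwise seen from outside, so its lower end goes to the cover's -y. Light friction, stays where it is left.
- hasp_stem (a point): Grip point on the upright round finger stem near the hasp's lower end: on its axis (parallel to the cover's z), stem 14 diameter, from 11 to 43 above the cover face, this point 34 above; 92 from the pivot. At the start at x = -44, y = 0 in the cover frame.
- hasp_pivot (a point): Pivot of the hasp, at x = 48, y = 0, 11 above the cover face; it turns about the cover's z.
- lamp: Slim lamp fixed to the case (same origin and axes): a level tube 14 diameter, 150 long along y, at x = 4, z = 285, straight above the cover, on a thin post behind the case at x = 70 and an arm. It bars the way to the pin from straight above.
- tuning_knob: Bystander: loose black knob 70 diameter, 38 high, standing face down with an 8 thick shaft up to 68. Origin underneath.
- bezel: Bystander: loose aluminium dial ring 100 diameter, 10 high. Origin underneath.
- ferrule_a: Bystander: loose brass ferrule 22 diameter, 14 high, on the desk before the case. Origin underneath.
- ferrule_b: Bystander: another brass ferrule, the same.
- screwdriver: Bystander: loose screwdriver 180 long, lying.
- tray: Bystander: loose open grey tray 100 by 140 by 30. Origin underneath.
- selector_mark (a point): Bystander: point on the rim of the metal knob (radius 22) of the rotary selector that is fixed to the desk, 20 from its axis.
Mind the look-alikes: they are no part of the job. Of the things shaped like the pin, the steel one is meant.

How it is judged (in metres and radians):
On the way, in this order (a step that is already met when the one before it is completed fails the run):
1. the pin is drawn fully out of the bore and the hasp's eye (z of pin_tip in the frame of cover above 0.013 m), for 0.1 s.
2. the pin hangs in the notch while the hasp is still on its catch (horizontal distance between pin and notch below 0.008 m and z of pin in the frame of notch between -0.003 and 0.004 m and angle between pin's own z axis and vertical below 0.15 rad and value of joint hasp below 0.3 rad and contact force between the fingers and pin below 0.1 N), for 0.2 s.
3. the hasp is swung off the catch by 45 degrees or more (value of joint hasp above 0.75 rad), for 0.2 s.
At the end, for the whole second after the job is handed in: The pin hangs at rest and released in the bracket's notch, within 8 mm of the notch point, collar within 3 to 4 mm of the bracket's top, upright within 0.15 rad; the hasp is turned at least 0.75 rad from its catch and at rest (horizontal distance between pin and notch below 0.008 m and z of pin in the frame of notch between -0.003 and 0.004 m and angle between pin's own z axis and vertical below 0.15 rad and value of joint hasp above 0.75 rad and linear speed of pin below 0.02 m/s and velocity of joint hasp between -0.05 and 0.05 rad/s); the robot touches nothing.
It fails at once if the lamp is knocked (over 3 N) (contact force between any of the arm, the fingers, pin and lamp above 3 N).
It fails at once if a bystander is shifted by more than 20 mm (distance of any of tuning_knob, bezel, ferrule_a, ferrule_b, screwdriver, tray from where it was at the start of the episode above 0.02 m).
It fails at once if the selector is turned (distance of selector_mark from where it was at the start of the episode above 0.008 m).
It also fails if it takes over 64 s, if anything falls off the work surface, if the arm or the gripper's body presses on something with over 40 N, if the wrist force passes 120 N, or if a joint passes its speed limit or range.

## Working session

There is one attempt and no reset: what is moved stays moved. The work goes in short steps, Python scripts to look and compute and a tool call to move; the robot and the scene stay as the last step left them, time stands still between calls to the robot, and variables do not carry over. Pictures are saved under pics/ and viewed, at most 13 in all, crops included, and the job is handed in when it is done.

Besides the shell and the picture viewer there is one more tool, called by a JSON object that holds its "method" and its "body", one argument or row to a line. drive_tool: Moves the arm, as the interface text tells. Shifts and turns lie within -1 to 1; 1 stands for 0.5 m of shift or 180 degrees of turn. Its arguments: {"type":"object","properties":{"motion":{"type":"array","items":{"type":"object","properties":{"tx":{"type":"number"},"ty":{"type":"number"},"tz":{"type":"number"},"ax":{"type":"number"},"ay":{"type":"number"},"az":{"type":"number"}}}},"gripper":{"type":"number"},"force":{"type":"number"}},"required":["motion"]}

```bash
mkdir -p pics; python3 - <<'E'
from workcell import monitor, eyes, robot
import cv2, numpy as np
o=monitor.get_obs(); print({k:np.round(v,3).tolist() for k,v in o.items()}, robot.pinch_z)
for c in ("scene","top"):
    im=eyes.read_camera(c); cv2.imwrite(f"pics/{c}0.png",im[:,:,::-1])
    i=eyes.camera_info(c); print(c,{k:np.round(v,4).tolist() for k,v in i.items() if not isinstance(v,str)})
    for q in ("case","cover","pin","hasp_stem","hasp_pivot","notch","lamp"):
        print(q,[(np.round(d["location"]).tolist(),round(d["p"],2)) for d in eyes.look_for(q,c)][:3])
E
```

```text
{'time': 0.0, 'joints': [-65.546, 24.284, 93.428, 0.0, 62.373, -1.092], 'qd': [0.094, 0.016, -0.079, 0.054, -0.111, -0.081], 'effort': [-0.002, -54.464, -27.368, 0.064, 0.023, -0.0], 'eef_pos': [0.269, -0.563, 0.222], 'orientation': [-179.914, -0.002, 25.546], 'contact_force': [0.144, 0.485, -0.25], 'moment': [-0.01, 0.013, 0.019], 'grasp_force': 0.0, 'width': 0.088} 0.0187
scene {'vertical_fov': 56.9718, 'cx': 285.6299, 'cy': 212.1617, 'T': [[-0.3808, -0.4831, 0.7885, 1.3194], [0.9244, -0.2182, 0.3128, 0.2524], [0.021, 0.848, 0.5296, 0.6594], [0.0, 0.0, 0.0, 1.0]]}
case [([254.0, 342.0], 0.63)]
cover [([246.0, 342.0], 0.66)]
pin [([302.0, 389.0], 0.8), ([226.0, 335.0], 0.62)]
hasp_stem [([234.0, 330.0], 0.82)]
hasp_pivot [([243.0, 342.0], 0.67)]
notch [([252.0, 342.0], 0.62)]
lamp [([206.0, 377.0], 0.92)]
top {'vertical_fov': 52.1981, 'cx': 275.5607, 'cy': 203.2712, 'T': [[0.0024, 0.9841, -0.1775, 0.3129], [-1.0, 0.0009, -0.0083, -0.0462], [-0.008, 0.1775, 0.9841, 1.1966], [0.0, 0.0, 0.0, 1.0]]}
case [([186.0, 223.0], 0.71)]
cover [([189.0, 224.0], 0.55)]
pin []
hasp_stem [([187.0, 230.0], 0.66)]
hasp_pivot [([189.0, 225.0], 0.88)]
notch [([298.0, 395.0], 0.23)]
lamp [([166.0, 209.0], 0.89)]
```

View pics/scene0.png

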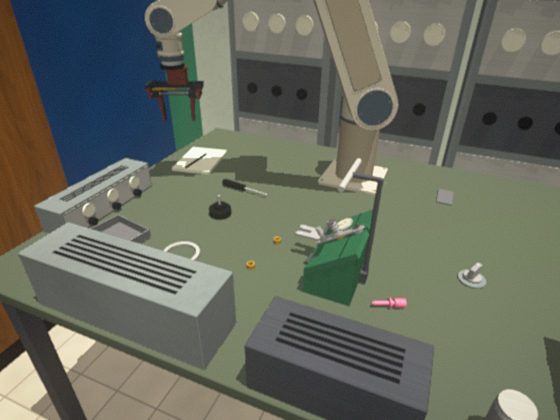

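View pics/top0.png

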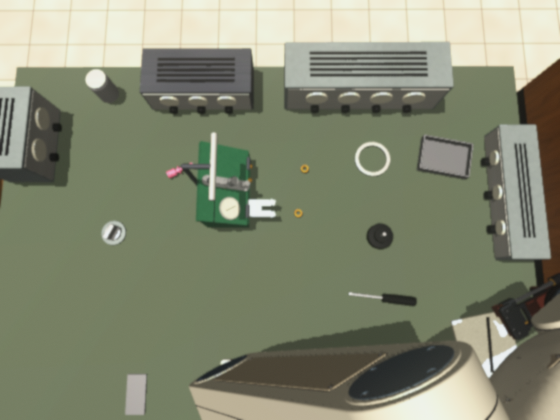

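The top view shows the case with its low front facing image right (world -y). The bracket is at about (208,262), the lamp tube at col 213, and the steel pin in the cover near (183,235). The pink pin at (172,175) is a look-alike. In the scene view the case is at (255,342).

```bash
cat > h.py <<'E'
import numpy as np, cv2
from scipy.spatial.transform import Rotation as R
from scipy.optimize import least_squares
from workcell import monitor, eyes, robot
def info(c):
    i=eyes.camera_info(c); return i
def ray(i,rc):
    f=210/np.tan(np.radians(i["vertical_fov"]/2)); T=np.array(i["T"])
    d=np.array([(rc[1]-i["cx"])/f,-(rc[0]-i["cy"])/f,-1.]); return T[:3,3],T[:3,:3]@d
def onz(i,rc,z):
    p,d=ray(i,rc); return p+d*(z-p[2])/d[2]
def proj(i,P):
    f=210/np.tan(np.radians(i["vertical_fov"]/2)); T=np.array(i["T"])
    c=(np.atleast_2d(P)-T[:3,3])@T[:3,:3]
    return np.c_[i["cy"]-f*c[:,1]/-c[:,2], i["cx"]+f*c[:,0]/-c[:,2]]
E
python3 - <<'E'
from h import *
for c in ("scene","top","wrist"):
    i=info(c); print(c,i.keys(),[v for k,v in i.items() if isinstance(v,str)])
i=info("top")
for n,rc,z in (("front-top R",(226,250),.075),("front-top L",(150,250),.075),("bracket tips",(208,275),.068),("lamp1",(135,213),.285),("lamp2",(197,213),.285)): print(n,onz(i,rc,z).round(3))
w=info("wrist"); o=monitor.get_obs(); T=np.eye(4); T[:3,:3]=R.from_euler("xyz",o["orientation"],degrees=True).as_matrix(); T[:3,3]=o["eef_pos"]
print((np.linalg.inv(T)@np.array(w["T"])).round(3).tolist(), w["vertical_fov"],w["cx"],w["cy"])
for c,rr in (("top",(110,250,150,320)),("scene",(150,310,290,420))):
    im=eyes.read_camera(c)[:,:,::-1]; a,b,cc,d=rr; s=cv2.resize(im[a:b,cc:d],None,fx=4,fy=4,interpolation=cv2.INTER_CUBIC); cv2.imwrite(f"pics/{c}c.png",s[:600]); print(s.shape)
E
```

```text
scene dict_keys(['vertical_fov', 'cx', 'cy', 'T']) []
top dict_keys(['vertical_fov', 'cx', 'cy', 'T']) []
wrist dict_keys(['vertical_fov', 'cx', 'cy', 'T']) []
front-top R [0.454 0.03  0.075]
front-top L [0.662 0.033 0.075]
bracket tips [ 0.504 -0.035  0.068]
lamp1 [0.632 0.101 0.285]
lamp2 [0.491 0.097 0.285]
[[-0.001, 0.969, 0.246, 0.067], [1.0, 0.002, -0.0, 0.0], [-0.001, 0.246, -0.969, -0.163], [0.0, 0.0, 0.0, 1.0]] 62.76612121647904 278.97002596139424 207.29502852637273
(560, 680, 3)
(640, 520, 3)
```

View pics/topc.png

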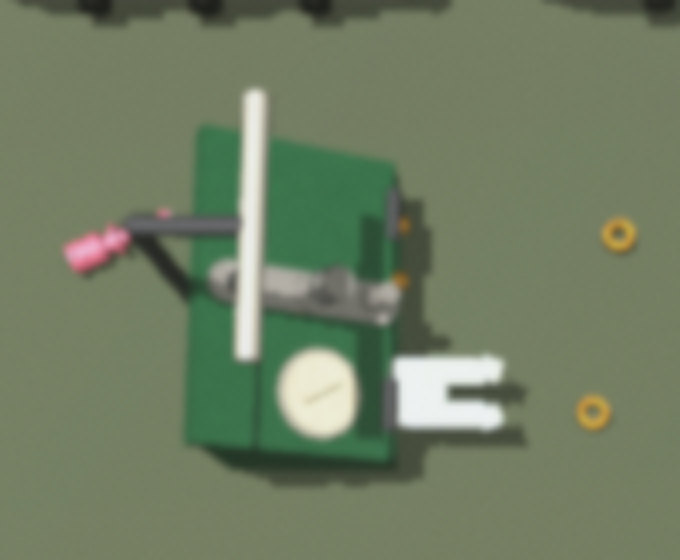

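The top crop shows the lamp tube at col ~250 and the hasp running from (275,225) to (305,385). The pin head is near (285,330), and the bracket at (390,450) has its slot opening to the right. Next I'll bring the wrist camera to a pre-grasp pose along the bore axis.

```bash
cat >> h.py <<'E'
def toolR(yaw,tilt): # tilt about case y: z=-normal ; tool x up slope
    a=np.radians(tilt); Rc=R.from_euler("z",yaw,degrees=True).as_matrix()
    x=Rc@[np.cos(a),0,np.sin(a)]; z=Rc@[np.sin(a),0,-np.cos(a)]
    return np.c_[x,np.cross(z,x),z]
def delta(pos,M,o=None):
    o=o or monitor.get_obs(); R0=R.from_euler("xyz",o["orientation"],degrees=True)
    rv=(R.from_matrix(M)*R0.inv()).as_rotvec(degrees=True)/180
    d=(np.array(pos)-o["eef_pos"])/.5
    print("t",d.round(4).tolist(),"a",rv.round(4).tolist())
E
python3 - <<'E'
from h import *
print(onz(info("top"),(181,232),.15).round(3))
delta([.557,-.01,.26],toolR(91,35))
E
```

```text
[0.558 0.072 0.15 ]
t [0.575, 1.1078, 0.0746] a [0.1745, -0.1079, 0.3518]
```

{"method": "drive_tool", "body": {
  "motion": [
    {"tx": 0.575,"ty": 1.0,"tz": 0.15,"ax": 0.1745,"ay": -0.108,"az": 0.352},
    {"tx": 0.575,"ty": 1.0,"tz": 0.15,"ax": 0.1745,"ay": -0.108,"az": 0.352},
    {"tx": 0.575,"ty": 1.0,"tz": 0.15,"ax": 0.1745,"ay": -0.108,"az": 0.352},
    {"tx": 0.575,"ty": 1.0,"tz": 0.15,"ax": 0.1745,"ay": -0.108,"az": 0.352},
    {"tx": 0.575,"ty": 1.0,"tz": 0.15,"ax": 0.1745,"ay": -0.108,"az": 0.352},
    {"tx": 0.575,"ty": 1.0,"tz": 0.15,"ax": 0.1745,"ay": -0.108,"az": 0.352},
    {"tx": 0.575,"ty": 1.0,"tz": 0.15,"ax": 0.1745,"ay": -0.108,"az": 0.352},
    {"tx": 0.575,"ty": 1.0,"tz": 0.15,"ax": 0.1745,"ay": -0.108,"az": 0.352},
    {"tx": 0.575,"ty": 1.0,"tz": 0.15,"ax": 0.1745,"ay": -0.108,"az": 0.352},
    {"tx": 0.575,"ty": 1.0,"tz": 0.15,"ax": 0.1745,"ay": -0.108,"az": 0.352}
  ],
  "gripper": 1
}}

```text
time: 2.15
eef_pos: [0.5579, -0.0612, 0.2982]
orientation: [179.9, -35.0, 91.3]
contact_force: [-1.2, -0.6, 1.1]
width: 0.0881
grasp_force: 0.0
```

{"method": "drive_tool", "body": {
  "motion": [
    {},
    {},
    {}
  ]
}}

```text
$.motion[0]: bad value
```

```bash
python3 - <<'E'
from h import *
i=info("wrist"); im=eyes.read_camera("wrist"); cv2.imwrite("pics/w1.png",im[:,:,::-1]); np.save("w1T.npy",i["T"])
for q in ("pin","hasp_stem","hasp_pivot","notch","case","cover"):
    print(q,[(np.round(d["location"],1).tolist(),round(d["p"],2)) for d in eyes.look_for(q,"wrist")][:3])
delta([.557,-.01,.26],toolR(91,35))
E
```

```text
pin [([164.9, 281.5], 0.7), ([95.7, 315.4], 0.61)]
hasp_stem [([144.7, 282.4], 0.75)]
hasp_pivot [([155.3, 284.8], 0.76)]
notch [([148.2, 279.3], 0.7)]
case [([151.0, 280.0], 0.55)]
cover [([150.1, 284.5], 0.83)]
t [0.001, 0.1108, -0.0748] a [-0.0, -0.0, 0.0004]
```

View pics/w1.png

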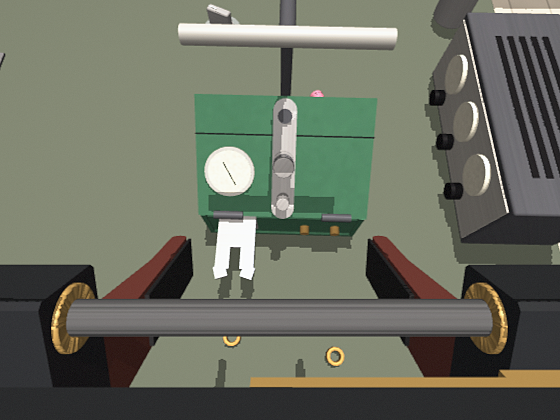

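The wrist view shows the hasp pivot at (116,286), the pin head at (163,284) and the stem top at (203,283). The bracket's fork tips are near (275,220) and (275,248). I'll enlarge it for precise picks.

```bash
python3 - <<'E'
import cv2
im=cv2.imread("pics/w1.png")[88:288,185:385]; cv2.imwrite("pics/w1c.png",cv2.resize(im,None,fx=3,fy=3,interpolation=cv2.INTER_CUBIC))
E
```

```text
(no output)
```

View pics/w1c.png

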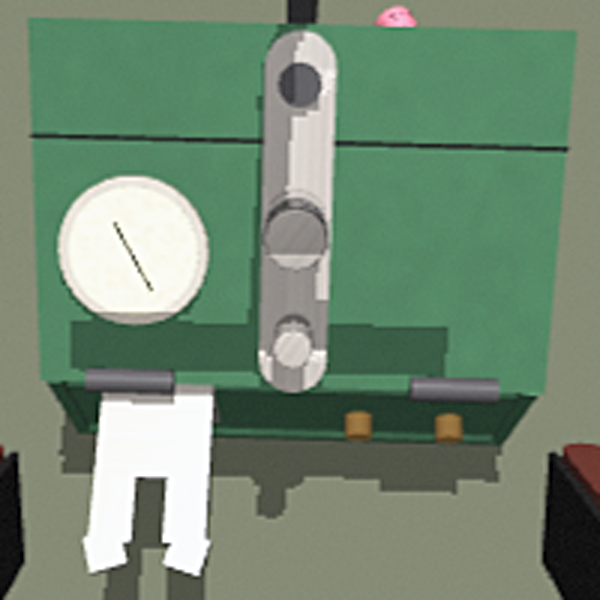

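```bash
cat > fit.py <<'E'
from h import *
def cov2case(p,a,h):
    t=np.radians(35); x=np.array([np.cos(t),0,np.sin(t)]); n=np.array([-np.sin(t),0,np.cos(t)])
    return np.array([a,0,h])+p[0]*x+np.array([0,p[1],0])+p[2]*n
def case2w(q,v):
    c,s=np.cos(v[2]),np.sin(v[2]); return np.array([v[0]+c*q[0]-s*q[1],v[1]+s*q[0]+c*q[1],q[2]])
E
cat > f1.py <<'E'
from fit import *
w=dict(info("wrist")); w["T"]=np.load("w1T.npy"); t=info("top")
u=lambda r,c:(88+(r-1)/3,185+(c-1)/3); q=lambda r,c:(110+(r-1.5)/4,150+(c-1.5)/4)
m=1e-3
obs=[]; C="cov";K="case"
obs+= [(w,u(237,297),C,(0,0,.049)),(w,u(348,291),C,(-.044,0,.043)),(w,u(85,300),C,(.048,0,.013)),
 (w,u(18,28),C,("xt",.102,0)),(w,u(31,577),C,("xt",-.102,0)),(w,u(382,43),C,("xb",.102,0)),(w,u(393,546),C,("xb",-.102,0)),
 (w,u(478,135),K,(-.094,.0615,.068)),(w,u(478,168),K,(-.094,.0485,.068)),
 (w,u(540,88),K,("k1",.0775,.068)),(w,u(540,208),K,("k2",.0325,.068)),
 (w,u(430,98.5),K,("k3",.0775,.068)),(w,u(430,212.5),K,("k4",.0325,.068))]
top=[(t,q(90,255),K,(.004,-.075,.285)),(t,q(359,246),K,(.004,.075,.285)),(t,q(393,447),K,(-.094,.055,.068))]
def res(v,obs,full=False):
    P=[]
    for cam,px,fr,p in obs:
        s={"xt":v[5],"xb":v[5]-.14,"k1":v[6],"k2":v[7],"k3":v[8],"k4":v[9]}
        p=[s.get(e,e) if isinstance(e,str) else e for e in p]
        g=cov2case(p,v[3],v[4]) if fr==C else p
        P.append(proj(cam,case2w(g,v))[0]-px)
    return np.ravel(P)
v0=[.558,.093,np.radians(91),0,.118,.07,-.11,-.11,-.08,-.08]
for name,ob in (("wrist",obs),("both",obs+top)):
    r=least_squares(res,v0,args=(ob,),loss="soft_l1"); v=r.x
    print(name,v[:6].round(4),np.degrees(v[2]).round(2)); print(res(v,ob).reshape(-1,2).round(1).tolist())
    for n,p in (("cover",case2w(cov2case((0,0,0),v[3],v[4]),v)),("notch",case2w((-.099,.055,.068),v)),("lampc",case2w((.004,0,.285),v))): print(n,p.round(4))
print("top check",res(r.x,top).reshape(-1,2).round(1).tolist())
E
python3 f1.py
```

```text
wrist [5.6090e-01 9.4300e-02 1.5644e+00 7.0000e-04 1.1470e-01 7.0200e-02] 89.63
[[-2.3, -0.1], [0.9, 0.9], [0.4, 0.1], [0.2, -0.1], [-0.0, -0.1], [-0.4, -0.6], [0.2, -0.4], [-0.1, 0.3], [0.2, 0.1], [0.0, 0.6], [-0.0, -0.9], [0.0, 0.5], [-0.0, -0.4]]
cover [0.5609 0.095  0.1147]
notch [ 0.5053 -0.0043  0.068 ]
lampc [0.5609 0.0983 0.285 ]
both [5.6090e-01 9.4800e-02 1.5646e+00 2.0000e-04 1.1470e-01 7.0200e-02] 89.65
[[-2.3, -0.1], [0.9, 0.9], [0.4, 0.1], [0.2, -0.1], [-0.1, -0.1], [-0.4, -0.6], [0.2, -0.4], [-0.5, 0.3], [-0.3, 0.2], [0.1, 0.7], [-0.0, -0.9], [0.0, 0.6], [-0.0, -0.4], [1.0, 1.0], [-0.1, 0.9], [-0.5, 0.0]]
cover [0.5609 0.095  0.1147]
notch [ 0.5053 -0.0038  0.068 ]
lampc [0.5609 0.0988 0.285 ]
top check [[1.0, 1.0], [-0.1, 0.9], [-0.5, 0.0]]
```

```bash
cat >> fit.py <<'E'
V=[.5609,.0948,np.radians(89.65)]; A,H=.0003,.1147
def covw(p): return case2w(cov2case(p,A,H),V)
E
python3 - <<'E'
from fit import *
M=toolR(89.65,35)
delta(covw((0,0,.080)),M); delta(covw((0,0,.0205)),M); print(covw((0,0,.08)),covw((0,0,.0205)))
E
```

```text
t [0.0082, 0.2292, -0.2343] a [-0.0, -0.0, -0.0071]
t [0.0087, 0.2974, -0.3318] a [-0.0, -0.0, -0.0071]
[0.56062153 0.04921474 0.18023216] [0.56083001 0.0833419  0.13149262]
```

{"method": "drive_tool", "body": {
  "motion": [
    {"tx": 0.008,"ty": 0.229,"tz": -0.234,"ax": 0,"ay": 0,"az": -0.007},
    {"tx": 0.008,"ty": 0.229,"tz": -0.234,"ax": 0,"ay": 0,"az": -0.007},
    {"tx": 0.008,"ty": 0.229,"tz": -0.234,"ax": 0,"ay": 0,"az": -0.007},
    {"tx": 0.008,"ty": 0.229,"tz": -0.234,"ax": 0,"ay": 0,"az": -0.007},
    {"tx": 0.008,"ty": 0.229,"tz": -0.234,"ax": 0,"ay": 0,"az": -0.007},
    {"tx": 0.008,"ty": 0.229,"tz": -0.234,"ax": 0,"ay": 0,"az": -0.007}
  ],
  "gripper": 0.6
}}

```text
time: 3.25
eef_pos: [0.5621, 0.0491, 0.1819]
orientation: [179.8, -35.0, 89.8]
contact_force: [-0.8, -0.3, -0.4]
width: 0.0524
grasp_force: 0.0
```

```bash
python3 - <<'E'
from fit import *
M=toolR(89.65,35)
delta(covw((0,0,.0205)),M)
i=info("wrist"); im=eyes.read_camera("wrist"); 
print(proj(i,[covw((0,0,.049)),covw((-.044,0,.043)),covw((.048,0,.011)),case2w((-.094,.055,.068),V)]).round(1).tolist())
cv2.imwrite("pics/w2.png",im[:,:,::-1])
E
```

```text
t [-0.0025, 0.0686, -0.1008] a [0.0002, 0.0009, -0.0002]
[[237.0, 275.7], [298.4, 275.8], [150.4, 275.9], [351.5, 204.3]]
```

View pics/w2.png

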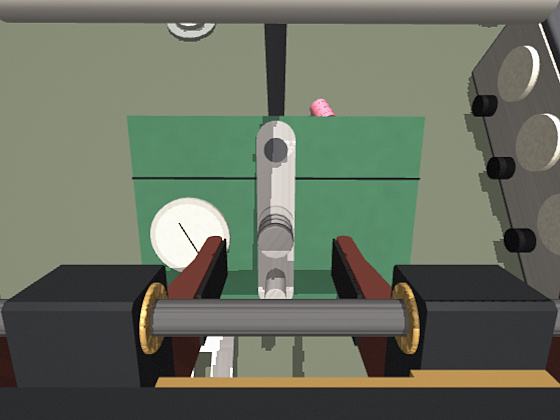

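The wrist view confirms the model: pin head at (237,275) against predicted (237,276), pivot at (150,275) and fingers on both sides. Next is the approach and close.

{"method": "drive_tool", "body": {
  "motion": [
    {"tx": -0.002,"ty": 0.035,"tz": -0.05},
    {"tx": -0.002,"ty": 0.052,"tz": -0.076},
    {"tx": -0.002,"ty": 0.069,"tz": -0.101},
    {"tx": -0.002,"ty": 0.069,"tz": -0.101},
    {"tx": -0.002,"ty": 0.069,"tz": -0.101}
  ]
}}

```text
$.motion[0]: bad value
```

```bash
python3 - <<'E'
from fit import *
M=toolR(89.65,35)
delta(covw((0,0,.0205)),M)
E
```

```text
t [-0.0022, 0.0682, -0.1007] a [0.0001, 0.0009, -0.0002]
```

{"method": "drive_tool", "body": {
  "motion": [
    {"tx": -0.002,"ty": 0.035,"tz": -0.05,"ax": 0,"ay": 0,"az": 0},
    {"tx": -0.002,"ty": 0.052,"tz": -0.076,"ax": 0,"ay": 0,"az": 0},
    {"tx": -0.002,"ty": 0.069,"tz": -0.1,"ax": 0,"ay": 0,"az": 0},
    {"tx": -0.002,"ty": 0.069,"tz": -0.1,"ax": 0,"ay": 0,"az": 0},
    {"tx": -0.002,"ty": 0.069,"tz": -0.1,"ax": 0,"ay": 0,"az": 0}
  ]
}}

```text
time: 3.92
eef_pos: [0.5604, 0.085, 0.131]
orientation: [179.9, -35.0, 89.8]
contact_force: [-0.8, -0.0, -0.0]
width: 0.0527
grasp_force: 0.0
```

{"method": "drive_tool", "body": {
  "motion": [
    {"tx": 0,"ty": 0,"tz": 0,"ax": 0,"ay": 0,"az": 0},
    {"tx": 0,"ty": 0,"tz": 0,"ax": 0,"ay": 0,"az": 0},
    {"tx": 0,"ty": 0,"tz": 0,"ax": 0,"ay": 0,"az": 0},
    {"tx": 0,"ty": 0,"tz": 0,"ax": 0,"ay": 0,"az": 0},
    {"tx": 0,"ty": 0,"tz": 0,"ax": 0,"ay": 0,"az": 0},
    {"tx": 0,"ty": 0,"tz": 0,"ax": 0,"ay": 0,"az": 0}
  ],
  "gripper": 0,
  "force": 25
}}

```text
time: 4.68
eef_pos: [0.5601, 0.0851, 0.1308]
orientation: [180.0, -35.0, 89.8]
contact_force: [-0.2, -0.8, 2.3]
width: 0.0214
grasp_force: 25.0
```

```bash
python3 - <<'E'
from fit import *
o=monitor.get_obs(); print(o["width"],o["grasp_force"],o["contact_force"])
M=toolR(89.65,35)
delta(covw((0,0,.0205)),M);delta(covw((0,0,.0905)),M)
E
```

```text
0.021396551759192944 25.000317692756653 [-0.23200838 -0.84000919  2.26553466]
t [0.0015, -0.0035, 0.0014] a [-0.0001, 0.0002, -0.0007]
t [0.001, -0.0838, 0.1161] a [-0.0001, 0.0002, -0.0007]
```

{"method": "drive_tool", "body": {
  "motion": [
    {"tx": 0,"ty": -0.01,"tz": 0.0143,"ax": 0,"ay": 0,"az": 0},
    {"tx": 0,"ty": -0.025,"tz": 0.0357,"ax": 0,"ay": 0,"az": 0},
    {"tx": 0,"ty": -0.04,"tz": 0.0571,"ax": 0,"ay": 0,"az": 0},
    {"tx": 0,"ty": -0.055,"tz": 0.0785,"ax": 0,"ay": 0,"az": 0},
    {"tx": 0,"ty": -0.07,"tz": 0.1,"ax": 0,"ay": 0,"az": 0},
    {"tx": 0,"ty": -0.08,"tz": 0.1143,"ax": 0,"ay": 0,"az": 0},
    {"tx": 0,"ty": -0.08,"tz": 0.1143,"ax": 0,"ay": 0,"az": 0},
    {"tx": 0,"ty": -0.08,"tz": 0.1143,"ax": 0,"ay": 0,"az": 0}
  ]
}}

```text
time: 5.68
eef_pos: [0.5597, 0.0452, 0.1876]
orientation: [-180.0, -35.0, 89.8]
contact_force: [0.7, 0.1, -1.9]
width: 0.0213
grasp_force: 25.0
```

```bash
python3 - <<'E'
from fit import *
o=monitor.get_obs(); print(o["width"],o["grasp_force"],o["contact_force"])
im=eyes.read_camera("wrist"); cv2.imwrite("pics/w3.png",im[:,:,::-1])
M=toolR(89.65,0)
# TCP sits ~.0093 above collar underside; collar lands at bracket top .068
for q in ((-.160,.055,.100),(-.160,.055,.0805),(-.101,.055,.0805)): delta(case2w(q,V),M); print(case2w(q,V).round(4))
E
```

```text
0.02127326022605686 24.99980092048645 [ 0.67426096  0.13757685 -1.93415907]
t [-0.1095, -0.2204, -0.1749] a [-0.1946, 0.0008, -0.0007]
[ 0.5049 -0.0649  0.1   ]
t [-0.1095, -0.2204, -0.2139] a [-0.1946, 0.0008, -0.0007]
[ 0.5049 -0.0649  0.0805]
t [-0.1088, -0.1024, -0.2139] a [-0.1946, 0.0008, -0.0007]
[ 0.5053 -0.0059  0.0805]
```

View pics/w3.png

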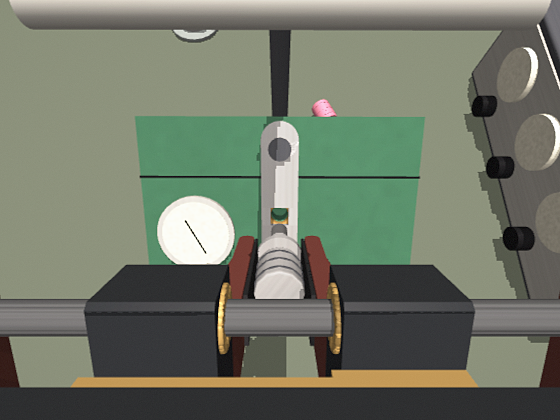

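The wrist view shows the pin fully drawn, held in the pads near (275,279), with the hasp eye empty at (215,279) and the hasp still on its catch. Now I'll bring it upright in front of the bracket.

{"method": "drive_tool", "body": {
  "motion": [
    {"tx": -0.11,"ty": -0.22,"tz": 0.05,"ax": -0.1946,"ay": 0.001,"az": -0.0007},
    {"tx": -0.11,"ty": -0.22,"tz": 0.05,"ax": -0.1946,"ay": 0.001,"az": -0.0007},
    {"tx": -0.11,"ty": -0.22,"tz": 0.05,"ax": -0.1946,"ay": 0.001,"az": -0.0007},
    {"tx": -0.11,"ty": -0.22,"tz": 0.05,"ax": -0.1946,"ay": 0.001,"az": -0.0007},
    {"tx": -0.11,"ty": -0.22,"tz": -0.05,"ax": -0.1946,"ay": 0.001,"az": -0.0007},
    {"tx": -0.11,"ty": -0.22,"tz": -0.12,"ax": -0.1946,"ay": 0.001,"az": -0.0007},
    {"tx": -0.11,"ty": -0.22,"tz": -0.175,"ax": -0.1946,"ay": 0.001,"az": -0.0007},
    {"tx": -0.11,"ty": -0.22,"tz": -0.175,"ax": -0.1946,"ay": 0.001,"az": -0.0007},
    {"tx": -0.11,"ty": -0.22,"tz": -0.175,"ax": -0.1946,"ay": 0.001,"az": -0.0007}
  ]
}}

```text
time: 6.85
eef_pos: [0.5054, -0.0648, 0.1009]
orientation: [180.0, 0.0, 89.7]
contact_force: [0.4, -0.5, -0.2]
width: 0.0215
grasp_force: 25.0
```

```bash
python3 - <<'E'
from fit import *
M=toolR(89.65,0)
for k in range(3):
    i=info("wrist"); im=eyes.read_camera("wrist"); o=monitor.get_obs(); print(o["eef_pos"].round(4) if hasattr(o["eef_pos"],"round") else o["eef_pos"],np.round(o["orientation"],2))
for q in ((-.160,.055,.0805),(-.101,.055,.0805)): delta(case2w(q,V),M)
s=cv2.resize(im,None,fx=1.4,fy=1.4,interpolation=cv2.INTER_CUBIC)
cv2.imwrite("pics/w4.png",s[:,:,::-1])
for q in ((-.094,.0615,.068),(-.094,.0485,.068),(-.12,.0615,.068),(-.12,.0485,.068),(-.057,.055,.068)): print(proj(i,case2w(q,V)).round(1)*1.4)
E
```

```text
[ 0.5058 -0.0649  0.1014] [1.7989e+02 3.0000e-02 8.9670e+01]
[ 0.5059 -0.065   0.1015] [1.7986e+02 3.0000e-02 8.9660e+01]
[ 0.5059 -0.065   0.1015] [1.7986e+02 3.0000e-02 8.9660e+01]
t [-0.0019, 0.0002, -0.0421] a [0.0002, 0.0008, -0.0001]
t [-0.0012, 0.1182, -0.0421] a [0.0002, 0.0008, -0.0001]
[[169.12 370.44]]
[[169.12 403.48]]
[[234.92 371.28]]
[[234.78 403.06]]
[[ 67.62 386.68]]
```

View pics/w4.png

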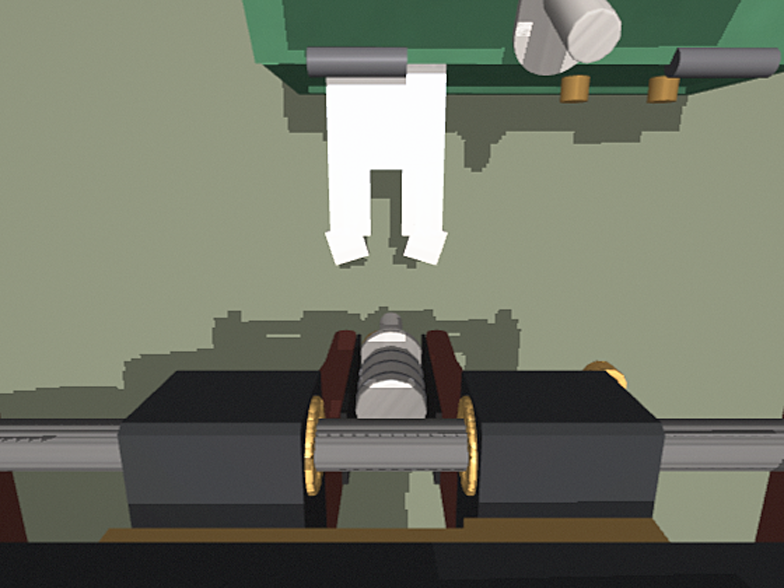

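The wrist view shows the slot edges at cols 370 and 402 with the back at row 170 (enlarged), matching the model to under 0.3 mm. The pin hangs upright at col 391, so I need about a 0.8 mm correction, then I'll lower and slide in.

{"method": "drive_tool", "body": {
  "motion": [
    {"tx": -0.0016,"ty": 0,"tz": -0.03,"ax": 0,"ay": 0.001,"az": 0},
    {"tx": -0.0016,"ty": 0,"tz": -0.042,"ax": 0,"ay": 0.001,"az": 0},
    {"tx": -0.0016,"ty": 0,"tz": -0.042,"ax": 0,"ay": 0.001,"az": 0},
    {"tx": -0.0016,"ty": 0.03,"tz": -0.042,"ax": 0,"ay": 0.001,"az": 0},
    {"tx": -0.0014,"ty": 0.05,"tz": -0.042,"ax": 0,"ay": 0.001,"az": 0},
    {"tx": -0.0014,"ty": 0.065,"tz": -0.042,"ax": 0,"ay": 0.001,"az": 0},
    {"tx": -0.0014,"ty": 0.075,"tz": -0.042,"ax": 0,"ay": 0.001,"az": 0},
    {"tx": -0.0014,"ty": 0.075,"tz": -0.042,"ax": 0,"ay": 0.001,"az": 0}
  ]
}}

```text
time: 8.0
eef_pos: [0.5043, -0.027, 0.0794]
orientation: [-179.8, 0.0, 89.7]
contact_force: [-0.1, 0.1, -1.2]
width: 0.0214
grasp_force: 25.0
```

```bash
python3 - <<'E'
from fit import *
delta(case2w((-.101,.055,.0805),V),toolR(89.65,0)); print(monitor.get_obs()["contact_force"])
E
```

```text
t [0.0019, 0.0422, 0.0022] a [0.0001, -0.0009, -0.0003]
[-0.0885686   0.09980023 -1.19381316]
```

{"method": "drive_tool", "body": {
  "motion": [
    {"tx": 0.001,"ty": 0.01,"tz": 0.002,"ax": 0,"ay": 0,"az": 0},
    {"tx": 0.001,"ty": 0.02,"tz": 0.002,"ax": 0,"ay": 0,"az": 0},
    {"tx": 0.001,"ty": 0.03,"tz": 0.002,"ax": 0,"ay": 0,"az": 0},
    {"tx": 0.001,"ty": 0.04,"tz": 0.002,"ax": 0,"ay": 0,"az": 0},
    {"tx": 0.001,"ty": 0.041,"tz": 0.002,"ax": 0,"ay": 0,"az": 0},
    {"tx": 0.001,"ty": 0.041,"tz": 0.002,"ax": 0,"ay": 0,"az": 0}
  ]
}}

```text
time: 8.75
eef_pos: [0.5048, -0.0068, 0.0803]
orientation: [-179.8, 0.0, 89.7]
contact_force: [0.2, 0.1, -1.2]
width: 0.0215
grasp_force: 25.0
```

```bash
python3 - <<'E'
from fit import *
i=info("wrist"); im=eyes.read_camera("wrist"); s=cv2.resize(im[150:350,180:380],None,fx=3,fy=3,interpolation=cv2.INTER_CUBIC)
delta(case2w((-.101,.055,.0805),V),toolR(89.65,0)); print(monitor.get_obs()["contact_force"])
cv2.imwrite("pics/w5.png",s[:,:,::-1])
E
```

```text
t [0.001, 0.0021, 0.0004] a [0.0001, -0.0009, -0.0001]
[-0.11430501  0.15960188 -0.25244778]
```

View pics/w5.png

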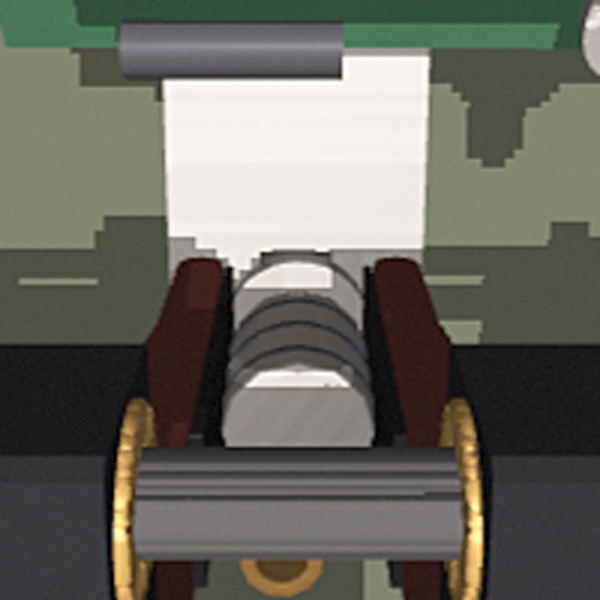

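The wrist crop shows the collar over the bracket, centred between its sides with the slot hidden beneath, and there is no side force. I'll lower to contact.

{"method": "drive_tool", "body": {
  "motion": [
    {"tx": 0.0005,"ty": 0.001,"tz": -0.002,"ax": 0,"ay": 0,"az": 0},
    {"tx": 0.0005,"ty": 0.001,"tz": -0.003,"ax": 0,"ay": 0,"az": 0},
    {"tx": 0.0005,"ty": 0.001,"tz": -0.004,"ax": 0,"ay": 0,"az": 0},
    {"tx": 0.0005,"ty": 0.001,"tz": -0.004,"ax": 0,"ay": 0,"az": 0},
    {"tx": 0.0005,"ty": 0.001,"tz": -0.004,"ax": 0,"ay": 0,"az": 0}
  ]
}}

```text
time: 9.43
eef_pos: [0.5051, -0.0064, 0.0783]
orientation: [-179.8, 0.0, 89.7]
contact_force: [0.8, -0.3, -1.3]
width: 0.0212
grasp_force: 25.0
```

{"method": "drive_tool", "body": {
  "motion": [
    {"tx": 0,"ty": 0,"tz": -0.001,"ax": 0,"ay": 0,"az": 0},
    {"tx": 0,"ty": 0,"tz": -0.002,"ax": 0,"ay": 0,"az": 0},
    {"tx": 0,"ty": 0,"tz": -0.002,"ax": 0,"ay": 0,"az": 0}
  ]
}}

```text
time: 9.8
eef_pos: [0.505, -0.0064, 0.0773]
orientation: [-179.8, 0.0, 89.7]
contact_force: [1.0, -0.2, -1.5]
width: 0.0216
grasp_force: 25.0
```

{"method": "drive_tool", "body": {
  "motion": [
    {"tx": 0,"ty": 0,"tz": -0.001,"ax": 0,"ay": 0,"az": 0},
    {"tx": 0,"ty": 0,"tz": -0.002,"ax": 0,"ay": 0,"az": 0},
    {"tx": 0,"ty": 0,"tz": -0.002,"ax": 0,"ay": 0,"az": 0}
  ]
}}

```text
time: 10.18
eef_pos: [0.505, -0.0064, 0.0763]
orientation: [-179.8, 0.0, 89.7]
contact_force: [0.1, -0.2, -1.9]
width: 0.0213
grasp_force: 25.0
```

{"method": "drive_tool", "body": {
  "motion": [
    {"tx": 0,"ty": 0,"tz": -0.001,"ax": 0,"ay": 0,"az": 0},
    {"tx": 0,"ty": 0,"tz": -0.002,"ax": 0,"ay": 0,"az": 0},
    {"tx": 0,"ty": 0,"tz": -0.002,"ax": 0,"ay": 0,"az": 0}
  ]
}}

```text
time: 10.55
eef_pos: [0.5051, -0.0064, 0.0755]
orientation: [-179.8, 0.0, 89.7]
contact_force: [-1.1, 0.5, 3.3]
width: 0.0216
grasp_force: 25.0
```

{"method": "drive_tool", "body": {
  "motion": [
    {"tx": 0,"ty": 0,"tz": 0,"ax": 0,"ay": 0,"az": 0},
    {"tx": 0,"ty": 0,"tz": 0,"ax": 0,"ay": 0,"az": 0},
    {"tx": 0,"ty": 0,"tz": 0,"ax": 0,"ay": 0,"az": 0},
    {"tx": 0,"ty": 0,"tz": 0,"ax": 0,"ay": 0,"az": 0},
    {"tx": 0,"ty": 0,"tz": 0,"ax": 0,"ay": 0,"az": 0}
  ],
  "gripper": 0.55
}}

```text
time: 11.18
eef_pos: [0.505, -0.0064, 0.0753]
orientation: [-179.8, 0.0, 89.7]
contact_force: [-0.4, 0.3, -0.3]
width: 0.0483
grasp_force: 0.0
```

{"method": "drive_tool", "body": {
  "motion": [
    {"tx": 0,"ty": 0,"tz": 0.03,"ax": 0,"ay": 0,"az": 0},
    {"tx": 0,"ty": 0,"tz": 0.06,"ax": 0,"ay": 0,"az": 0},
    {"tx": 0,"ty": 0,"tz": 0.1,"ax": 0,"ay": 0,"az": 0},
    {"tx": 0,"ty": -0.06,"tz": 0.15,"ax": 0,"ay": 0,"az": 0},
    {"tx": 0,"ty": -0.12,"tz": 0.2,"ax": 0,"ay": 0,"az": 0},
    {"tx": 0,"ty": -0.12,"tz": 0.2,"ax": 0,"ay": 0,"az": 0},
    {"tx": 0,"ty": -0.12,"tz": 0.2,"ax": 0,"ay": 0,"az": 0}
  ]
}}

```text
time: 12.05
eef_pos: [0.5047, -0.066, 0.1754]
orientation: [-179.8, 0.0, 89.6]
contact_force: [-0.6, 0.9, -0.6]
width: 0.0483
grasp_force: 0.0
```

```bash
python3 - <<'E'
from fit import *
i=info("wrist"); im=eyes.read_camera("wrist")
pr=lambda q:(proj(i,case2w(q,V))).round(1).tolist()
print("headtop",pr((-.099,.055,.106)),"back",pr((-.104,.055,.106)),"collar",pr((-.099,.055,.072)),"stemtop",proj(i,covw((-.044,0,.043))).round(1).tolist())
cv2.imwrite("pics/w6.png",im[:,:,::-1])
# hasp: push with closed fingers from +y (cover) side, tool along cover normal, tips 18 above cover
M=toolR(89.65,35)
for p in ((-.044,.045,.085),(-.044,.045,.018)): delta(covw(p),M); print(covw(p).round(4))
E
```

```text
headtop [[126.9, 279.0]] back [[134.7, 279.0]] collar [[126.0, 279.1]] stemtop [[58.6, 374.3]]
t [0.0219, 0.1525, -0.0317] a [0.1944, -0.0023, -0.0005]
[0.5154 0.0106 0.1591]
t [0.0223, 0.2294, -0.1414] a [0.1944, -0.0023, -0.0005]
[0.5156 0.049  0.1042]
```

View pics/w6.png

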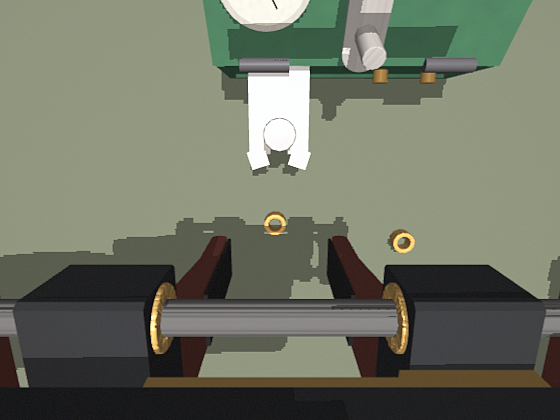

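The wrist view shows the pin upright in the bracket, its head at (134,279) about 4 mm from the notch point. The hasp is still on its catch, stem top at (45,370). Now I'll push the stem with closed fingers from its +y side.

{"method": "drive_tool", "body": {
  "motion": [
    {"tx": 0.022,"ty": 0.05,"tz": 0.02,"ax": 0.1944,"ay": -0.002,"az": 0},
    {"tx": 0.022,"ty": 0.05,"tz": 0.02,"ax": 0.1944,"ay": -0.002,"az": 0},
    {"tx": 0.022,"ty": 0.1,"tz": 0.0,"ax": 0.1944,"ay": -0.002,"az": 0},
    {"tx": 0.022,"ty": 0.1525,"tz": -0.032,"ax": 0.1944,"ay": -0.002,"az": 0},
    {"tx": 0.022,"ty": 0.1525,"tz": -0.032,"ax": 0.1944,"ay": -0.002,"az": 0},
    {"tx": 0.022,"ty": 0.1525,"tz": -0.032,"ax": 0.1944,"ay": -0.002,"az": 0}
  ],
  "gripper": 0
}}

```text
time: 12.85
eef_pos: [0.5161, 0.0101, 0.1593]
orientation: [-180.0, -34.9, 89.8]
contact_force: [-0.3, 0.5, -0.5]
width: 0.0007
grasp_force: 0.0
```

```bash
python3 - <<'E'
from fit import *
M=toolR(89.65,35); o=monitor.get_obs(); print(o["width"],o["eef_pos"])
delta(covw((-.044,.045,.019)),M)
p0=covw((-.044,.045,.019))
for th in (0,.25,.5,.75,.95,1.1): print(th,((covw((.048-.092*np.cos(th),-.092*np.sin(th)+.0205,.019))-p0)/.5).round(3).tolist())
E
```

```text
0.0006621153743319428 [0.51608482 0.01013393 0.15932491]
t [-0.0009, 0.0766, -0.1086] a [0.0005, -0.0001, -0.0007]
0 [0.049, -0.0, 0.0]
0.25 [0.095, 0.004, 0.003]
0.5 [0.137, 0.018, 0.013]
0.75 [0.175, 0.039, 0.028]
0.95 [0.199, 0.062, 0.044]
1.1 [0.213, 0.081, 0.058]
```

{"method": "drive_tool", "body": {
  "motion": [
    {"tx": -0.001,"ty": 0.04,"tz": -0.057,"ax": 0,"ay": 0,"az": 0},
    {"tx": -0.001,"ty": 0.077,"tz": -0.109,"ax": 0,"ay": 0,"az": 0},
    {"tx": -0.001,"ty": 0.077,"tz": -0.109,"ax": 0,"ay": 0,"az": 0},
    {"tx": -0.001,"ty": 0.077,"tz": -0.109,"ax": 0,"ay": 0,"az": 0}
  ]
}}

```text
time: 13.35
eef_pos: [0.5165, 0.0479, 0.106]
orientation: [179.9, -34.9, 89.8]
contact_force: [-0.3, 0.5, 0.3]
width: 0.0005
grasp_force: 0.0
```

{"method": "drive_tool", "body": {
  "motion": [
    {"tx": 0.025,"ty": 0,"tz": 0,"ax": 0,"ay": 0,"az": 0},
    {"tx": 0.049,"ty": 0,"tz": 0,"ax": 0,"ay": 0,"az": 0},
    {"tx": 0.072,"ty": 0.002,"tz": 0.001,"ax": 0,"ay": 0,"az": 0},
    {"tx": 0.095,"ty": 0.004,"tz": 0.003,"ax": 0,"ay": 0,"az": 0},
    {"tx": 0.116,"ty": 0.011,"tz": 0.008,"ax": 0,"ay": 0,"az": 0},
    {"tx": 0.137,"ty": 0.018,"tz": 0.013,"ax": 0,"ay": 0,"az": 0},
    {"tx": 0.156,"ty": 0.028,"tz": 0.02,"ax": 0,"ay": 0,"az": 0},
    {"tx": 0.175,"ty": 0.039,"tz": 0.028,"ax": 0,"ay": 0,"az": 0},
    {"tx": 0.187,"ty": 0.05,"tz": 0.036,"ax": 0,"ay": 0,"az": 0},
    {"tx": 0.199,"ty": 0.062,"tz": 0.044,"ax": 0,"ay": 0,"az": 0}
  ]
}}

```text
time: 14.6
eef_pos: [0.6153, 0.0798, 0.1271]
orientation: [180.0, -35.0, 89.7]
contact_force: [-0.7, -0.3, -0.2]
width: 0.0001
grasp_force: 0.6
```

{"method": "drive_tool", "body": {
  "motion": [
    {"tx": 0,"ty": 0,"tz": 0,"ax": 0,"ay": 0,"az": 0},
    {"tx": -0.02,"ty": 0,"tz": 0,"ax": 0,"ay": 0,"az": 0},
    {"tx": -0.03,"ty": 0,"tz": 0,"ax": 0,"ay": 0,"az": 0},
    {"tx": -0.03,"ty": -0.06,"tz": 0.086,"ax": 0,"ay": 0,"az": 0},
    {"tx": -0.03,"ty": -0.12,"tz": 0.17,"ax": 0,"ay": 0,"az": 0},
    {"tx": -0.05,"ty": -0.24,"tz": 0.34,"ax": 0,"ay": 0,"az": 0},
    {"tx": -0.08,"ty": -0.29,"tz": 0.37,"ax": 0,"ay": 0,"az": 0},
    {"tx": -0.08,"ty": -0.29,"tz": 0.37,"ax": 0,"ay": 0,"az": 0},
    {"tx": -0.08,"ty": -0.29,"tz": 0.37,"ax": 0,"ay": 0,"az": 0}
  ]
}}

```text
time: 15.72
eef_pos: [0.5747, -0.0657, 0.3114]
orientation: [180.0, -35.0, 89.6]
contact_force: [0.4, 0.1, -1.2]
width: -0.0
grasp_force: 0.0
```

```bash
python3 - <<'E'
from fit import *
i=info("wrist"); im=eyes.read_camera("wrist")
pr=lambda q:proj(i,case2w(q,V)).round(1).tolist()
print("headtop",pr((-.099,.055,.106)),"5mm",pr((-.104,.055,.106)))
for th in (.75,.9,1.05,1.2,1.5): print(th,proj(i,covw((.048-.092*np.cos(th),-.092*np.sin(th),.043))).round(1).tolist())
cv2.imwrite("pics/w7.png",im[:,:,::-1])
E
```

```text
headtop [[243.0, 216.6]] 5mm [[247.3, 216.4]]
0.75 [[183.1, 322.1]]
0.9 [[173.9, 330.9]]
1.05 [[163.5, 338.5]]
1.2 [[151.9, 344.5]]
1.5 [[126.2, 351.3]]
```

View pics/w7.png

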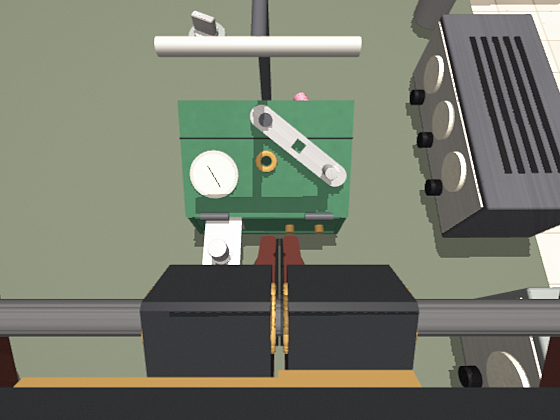

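The view shows the hasp swung to about 0.92 rad (stem top at (172,330)). The pin is still upright in the notch at (247,217), and the arm is clear of everything.

```bash
python3 -c "
from workcell import robot; print(robot.hand_in())"
```

```text
the job is handed in; nothing more can be done
None
```

The job is handed in, with no verdict returned: the pin hangs upright in the notch about 4–5 mm in front of the notch point (limit 8 mm), the hasp was then swung to about 0.92 rad (at least 0.75 needed), and no knock to the lamp or shifted bystander was seen.

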